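Fold up the three-slat trivet

ROBOT

A 6-joint arm with a two-finger parallel gripper is mounted at the origin on the work surface. World frame = base frame: x ahead of the robot, y to its left, z up, the work surface at z = 0. Lengths are in m, angles in rad, forces in N, time in s.
With the tool pointing down it reaches from about 0.35 to 0.775 m from the base axis. Payload 7.3 kg.
Tool frame: the origin (TCP) lies at the centre of the arm's flange, where the gripper is bolted on; the fingertips stand 178 mm ahead of it and the grasp point (between the pads) lies 159 mm ahead of it; x points along the fingers, y is the direction in which the jaws open and shut, and the axes are right-handed (so a half turn about x gives the same grasp; the last joint's range is limited). The gripper opens to 92 mm and grips with 3 to 60 N. Pads are 19 mm wide; open, the fingers measure 130 mm over their backs; the gripper's body (75 mm by 190 mm) begins 47 mm behind the grasp point.
Start: joints at [-1.437, 0.342, 1.524, -0, 1.275, -0.146], TCP at [0.145, -0.505, 0.405] pointing down, gripper open.
Joint ranges: [-2.53, 2.53], [-0.77, 2.02], [0.04, 2.7], [-1, 4.14], [0.28, 2.66], [-3.11, 3.11]. Speed limits (rad/s): [2.57, 2.57, 3.14, 3.14, 3.14, 3.14].

INTERFACE

Orientations are given as [roll, pitch, yaw] about the fixed x, y, z axes, in that order (R = Rz(yaw) Ry(pitch) Rx(roll)).
In Python, from cell import readout, cams, workorder gives the robot as it stands.
- The arm moves only by the shell command python3 -m inch 'ROWS' [FORCE]. ROWS is text: rows parted by semicolons, each of 5 numbers parted by spaces: the shift along the world's x, y, z in mm, then the turn about the world's z in rad, then the opening, from 0 (shut) to 1 (fully open). A call has 1 to 8 rows; each row shifts and turns the commanded pose from where the row before left it; what a row does not reach is not made up. A row lasts 1/12 s, in which the tool goes at most 41.7 mm and 7.16 degrees, less where a joint would pass 70% of its speed; a pose out of reach is approached as far as the arm can. A call is refused whole if a number of a shift passes 41.7 or a number of a turn 0.125, either way. A call with a gripper value outside its range is refused whole. The fingers move at their own pace and stop on an object; FORCE is the grip in N (left out, the last holds). Time passes only in rows, so rows that do not move let the fingers close. It gives the time, the measured TCP pose, the force and the opening at its end, in the units of the state.
- readout.observe(): the state, without advancing time (a new reading comes with each control period).
- cams.read_camera(name): name is "scene" or "top"; returns a dict with "color" (400x640x3 uint8, red, green, blue), "fx", "fy", "cx", "cy" (pixels), "world_to_cam" (4x4, takes a point from world to camera coordinates). Camera axes: x right, y down, z forward; pixel columns grow to the right and rows downward; lengths in m; the calibration is good to about 2 mm. A picture is of the moment at which its call begins. There is no depth.
- workorder.hand_in(): hands the job in, once; it reports no verdict.
The state is a dict: "time": time; "qpos": joint angles; "qvel": joint speeds; "joint_efforts": joint torques, N m; "tool_pos": TCP position; "tool_rot": TCP orientation; "contact_force": force on the tool from outside, world axes, zero at the start; "torque": the same for the moment, N m; "opening": finger opening in m.
Only numpy, scipy, OpenCV 4.12 (cv2) and the standard library are available. Lean on these libraries where they do the work, as an engineer would, in place of code of your own. Each camera call takes 0.05 s, during which the arm holds its last target.

TASK

Fold away the long three-slat wooden trivet that lies opened out on the coffee table: first swing the end slat back until it lies over the middle slat, leaving the middle slat standing open, and only then swing the two together until they lie over the base slat, so that the trivet is fully shut in one narrow stack. Leave the small two-slat trivet as it is.

Things in the scene. Friction and masses are not known exactly. Their poses are not given: they have to be found in the camera images.
- trivet: Base of the long trivet, fixed. Three slats, each 28 mm wide, 8 thick, 140 pivot to pivot, on upright pivots, stacked: base top at 12 mm, middle 13-21, end slat 22-30. Origin: on the table under the first pivot (base/middle); x runs along the base to its free end, 140 mm off; z up. The middle slat starts 1.15-1.75 rad open, anticlockwise from above; end stop at shut, stays put, friction 0.4 N m.
- mid_knob (a point): Point on the axis of the middle slat's knob, 58 mm above the table: an upright round wooden post, diameter 20 mm, top at 74 mm, free to grip above 32 mm, on the second pivot (middle/end slat), 140 mm from the first, fixed to the middle slat. Shut, it stands over the base's free end. A 4 mm steel coaster lies flat in the bend; the slats pass over it.
- end_knob (a point): Point on the axis of the end slat's knob, 58 mm above the table: a like post, diameter 20 mm, top at 74 mm, on the end slat's free end, 140 mm from the middle knob. Folded over the middle slat it stands over the first pivot; it starts 1.2-1.9 rad open from there, anticlockwise from above; end stop at shut, friction 0.1 N m, so swinging it about the middle knob leaves the middle slat in place.
- small_knob (a point): Point on the axis of the only knob (16 mm diameter, top 48 mm above the table; this point 36 mm) of the small trivet: two slats, 22 mm wide and 85 mm from pivot to end, standing apart on the robot's right. It is to be left alone.
Things that resemble listed ones, but are neither listed nor needed, are in the scene too. Leave any turquoise look-alike of the trivet alone.

How it is judged:
On the way:
1. the end slat lies over the middle slat while the middle slat still stands open (horizontal distance between end_knob and trivet below 0.028 m and y of mid_knob in the frame of trivet above 0.07 m), for 0.2 s.
At the end, for the whole second after the job is handed in: The trivet is shut and stays so: the end knob is within 28 mm (seen from above) of the first pivot, and the middle knob is within 28 mm either side of the base slat's centre line, at its free end, more than 100 mm from the first pivot (each slat shut to within about 11 degrees) (horizontal distance between end_knob and trivet below 0.028 m and y of mid_knob in the frame of trivet between -0.028 and 0.028 m and x of mid_knob in the frame of trivet above 0.1 m); the robot touches nothing.
It fails at once if the small trivet's knob is moved by more than 15 mm (distance of small_knob from where it was at the start of the episode above 0.015 m).
It also fails if it takes over 61 s, if anything falls off the work surface, if the arm or the gripper's body presses on something with over 40 N, if the wrist force passes 120 N, or if a joint passes its speed limit or range.

## Working session

There is one attempt and no reset: what is moved stays moved. The work goes in short steps, Python scripts to look and compute and a shell command to move; the robot and the scene stay as the last step left them, time stands still between calls to the robot, and variables do not carry over. Pictures are saved under pics/ and viewed, and the job is handed in when it is done.

```bash
ls; mkdir -p pics; python3 - <<'E'
from cell import readout, cams
import cv2
print(readout.observe())
for n in("scene","top"):
    c=cams.read_camera(n); cv2.imwrite(f"pics/{n}0.png",c["color"][:,:,::-1]); print(n,c["fx"],c["fy"],c["cx"],c["cy"],c["world_to_cam"])
E
```

```text
pics
{'time': 0.0, 'qpos': array([-1.43701769e+00,  3.42716310e-01,  1.52500078e+00, -1.96710866e-05,
        1.27539164e+00, -1.45987624e-01]), 'qvel': array([ 1.30804837e-04,  1.53667148e-05, -9.91585882e-04, -1.60814248e-03,
        2.50308646e-04, -3.52955184e-03]), 'joint_efforts': array([ 1.54196012e-03, -4.31229115e+01, -2.44216686e+01,  7.19773024e-02,
        5.60502650e-02, -1.21295593e-04]), 'tool_pos': array([ 0.14497617, -0.50444941,  0.40405375]), 'tool_rot': array([-1.7043773 ,  1.56928014,  1.71698735]), 'contact_force': array([-0.15973067, -0.56476819,  0.64168783]), 'torque': array([-0.02923459,  0.02025264,  0.04023241]), 'opening': 0.09240194241447984}
scene 400.935209848223 400.935209848223 314.64438835977774 202.5344066346246 [[ 0.40125613  0.91594633  0.00598631 -0.23850387]
 [ 0.77844971 -0.3375631  -0.52921377 -0.31441972]
 [-0.48271065  0.21701031 -0.84846741  1.54489365]
 [ 0.          0.          0.          1.        ]]
top 400.2868479514345 400.2868479514345 322.4471673191329 193.79025242036167 [[ 7.24213908e-03 -9.99973471e-01 -7.80071068e-04  5.93398926e-02]
 [-9.92980043e-01 -7.09938588e-03 -1.18068767e-01  4.79794806e-01]
 [ 1.18060097e-01  1.62966544e-03 -9.93005115e-01  9.60879983e-01]
 [ 0.00000000e+00  0.00000000e+00  0.00000000e+00  1.00000000e+00]]
```

View pics/scene0.png

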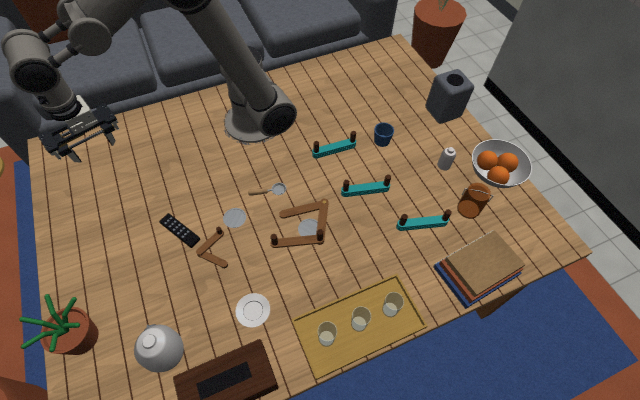

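View pics/top0.png

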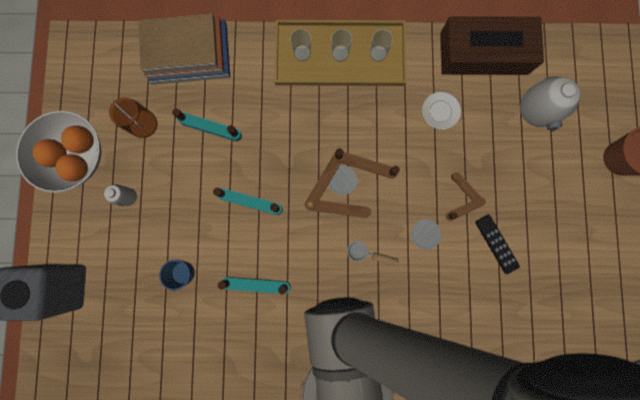

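The top view shows the long trivet with its first pivot near (311,205), the base running to about (369,211), the mid knob near (339,154) and the end knob near (394,171). The small trivet is around (465,195). I'll zoom in to get precise positions.

```bash
python3 - <<'E'
import cv2
a=cv2.imread("pics/top0.png")[130:240,290:420]; cv2.imwrite("pics/tz.png",cv2.resize(a,None,fx=5,fy=5,interpolation=cv2.INTER_CUBIC)*1)
a=cv2.imread("pics/scene0.png")[190:260,260:340]; cv2.imwrite("pics/sz.png",cv2.resize(a,None,fx=7,fy=7,interpolation=cv2.INTER_CUBIC))
E
```

```text
(no output)
```

View pics/tz.png

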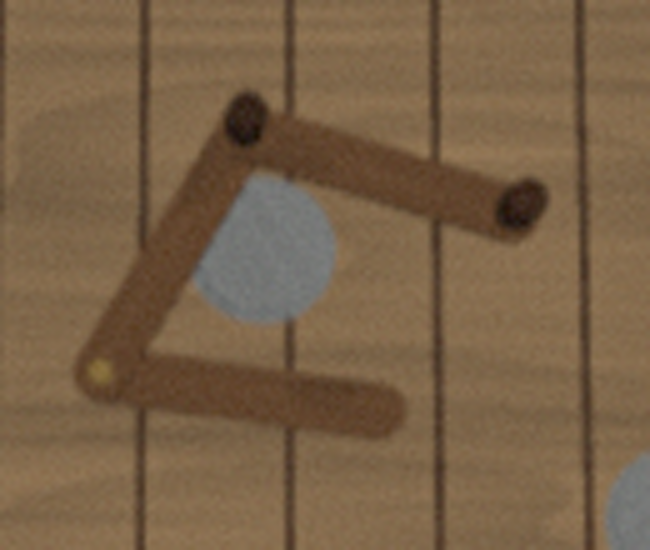

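View pics/sz.png

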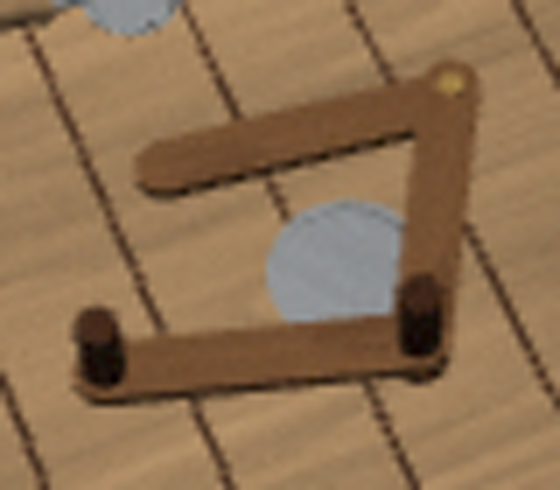

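```bash
cat > h.py <<'E'
import numpy as np
from cell import cams,readout
def ray(c,u,v,z):
    W=np.array(c["world_to_cam"]);R=W[:3,:3];o=-R.T@W[:3,3]
    d=R.T@np.array([(u-c["cx"])/c["fx"],(v-c["cy"])/c["fy"],1]); return o+d*(z-o[2])/d[2]
def proj(c,p):
    W=np.array(c["world_to_cam"]);q=W[:3,:3]@p+W[:3,3];return c["fx"]*q[0]/q[2]+c["cx"],c["fy"]*q[1]/q[2]+c["cy"]
E
python3 - <<'E'
from h import *
t=cams.read_camera("top");s=cams.read_camera("scene")
T=lambda x,y,z:ray(t,290+x/5-.4,130+y/5-.4,z)
S=lambda x,y,z:ray(s,260+x/7-.43,190+y/7-.43,z)
W=t["world_to_cam"];print("cam",-W[:3,:3].T@W[:3,3])
P={}
for n,a,b,z in(("piv",(100,372),(451,82),.022),("mid",(246,119),(420,315),.052),("end",(522,204),(99,346),.052)):
    p,q=T(*a,z),S(*b,z);print(n,p,q);P[n]=(p+q)/2
print("base end T",T(383,411,.012),"S",S(160,168,.012))
for a,b in(("piv","mid"),("mid","end")):
    d=P[b]-P[a];print(np.hypot(*d[:2]),np.arctan2(d[1],d[0]))
# base visible end outer edge
print(readout.observe()["time"])
E
```

```text
cam [0.36255534 0.06117865 1.01085381]
piv [0.45439307 0.09448091 0.022     ] [0.45468355 0.09486968 0.022     ]
mid [0.57614554 0.02354698 0.052     ] [0.57583105 0.02426362 0.052     ]
end [ 0.53500709 -0.11061827  0.052     ] [ 0.53407732 -0.1098006   0.052     ]
base end T [ 0.43676429 -0.04686071  0.012     ] S [ 0.43817974 -0.04683619  0.012     ]
0.14056490091955462 -0.5276084871287637
0.1403728573860048 -1.8705209631818926
0.2
```

```bash
cat >> h.py <<'E'
from scipy.spatial.transform import Rotation as Ro
def st():
    o=readout.observe();R=Ro.from_euler("xyz",o["tool_rot"]).as_matrix()
    print("t",round(o["time"],2),"tcp",(o["tool_pos"]*1000).round(1),"grasp",((o["tool_pos"]+.159*R[:,0])*1000).round(1),"jaw",np.arctan2(R[1,1],R[0,1]).round(3),"q",o["qpos"].round(2),"F",o["contact_force"].round(1),"op",round(o["opening"]*1000,1))
    return o,R
E
python3 -c "
from h import *;st()"
python3 -m inch '0 0 0 0.1 1'
python3 -c "
from h import *;st()"
```

```text
t 0.2 tcp [ 145.  -504.5  404.3] grasp [ 145.  -504.4  245.3] jaw -1.291 q [-1.44  0.34  1.52 -0.    1.28 -0.15] F [ 0.1  0.2 -0. ] op 92.0
time: 0.28
tool_pos: [0.145, -0.5045, 0.4045]
tool_rot: [-1.89, 1.57, 1.631]
contact_force: [-0.2, 0.3, 0.0]
opening: 0.0919
t 0.28 tcp [ 145.  -504.5  404.5] grasp [ 145.  -504.5  245.5] jaw -1.191 q [-1.44  0.34  1.52  0.    1.28 -0.25] F [-0.2  0.3  0. ] op 91.9
```

```bash
python3 -m inch '24 25 0 0.1 1;24 25 0 0.1 1;24 25 0 0.1 1;24 25 0 0.1 1;24 25 0 0.1 1;24 25 0 0.1 1;24 25 0 0.1 1;24 25 0 0.1 1'
python3 -m inch '24 25 0 0.1 1;24 25 0 0 1;24 25 0 0 1;24 25 0 0 1;24 25 0 0 1;24 25 0 0 1;24 25 0 0 1;24 25 0 0 1'
python3 -m inch '0 0 0 0 1;0 0 0 0 1'
python3 -c "
from h import *;st()"
```

```text
time: 0.95
tool_pos: [0.3378, -0.3031, 0.4048]
tool_rot: [1.364, 1.571, -0.593]
contact_force: [1.4, -0.9, -0.8]
opening: 0.0918
time: 1.62
tool_pos: [0.5299, -0.103, 0.4046]
tool_rot: [-1.114, 1.571, -2.975]
contact_force: [0.6, -0.9, -0.1]
opening: 0.0919
time: 1.78
tool_pos: [0.5298, -0.1031, 0.4042]
tool_rot: [-1.525, 1.57, 2.9]
contact_force: [-0.4, -0.6, 0.1]
opening: 0.0917
t 1.78 tcp [ 529.8 -103.1  404.2] grasp [ 529.6 -103.1  245.2] jaw -0.288 q [-0.33  0.37  1.48 -0.    1.29 -0.05] F [-0.4 -0.6  0.1] op 91.7
```

```bash
python3 -m inch '4.9 -7.1 -20 0 1;0 0 -30 0 1;0 0 -30 0 1;0 0 -30 0 1;0 0 -30 0 1;0 0 -27 0 1;0 0 -20 0 1;0 0 0 0 1'
python3 -m inch '0 0 0 0 0.12;0 0 0 0 0.12;0 0 0 0 0.12;0 0 0 0 0.12' 20
python3 -m inch '0 0 0 0 0.1;0 0 0 0 0.1;0 0 0 0 0.1;0 0 0 0 0.1'
python3 -c "
from h import *;import cv2;st();cv2.imwrite('pics/s1.png',cams.read_camera('scene')['color'][:,:,::-1])"
```

```text
time: 2.45
tool_pos: [0.5318, -0.1122, 0.2139]
tool_rot: [-1.589, 1.563, 2.831]
contact_force: [-1.0, 0.2, 0.3]
opening: 0.092
time: 2.78
tool_pos: [0.5343, -0.112, 0.2194]
tool_rot: [1.502, 1.568, -0.36]
contact_force: [1.0, -0.5, -0.5]
opening: 0.0699
time: 3.12
tool_pos: [0.5339, -0.1116, 0.218]
tool_rot: [1.502, 1.57, -0.36]
contact_force: [0.8, 0.7, 0.3]
opening: 0.0429
t 3.12 tcp [ 533.9 -111.6  218. ] grasp [ 534.  -111.7   59. ] jaw -0.291 q [-0.35  0.6   1.69 -0.    0.86 -0.06] F [0.8 0.7 0.3] op 42.9
```

View pics/s1.png

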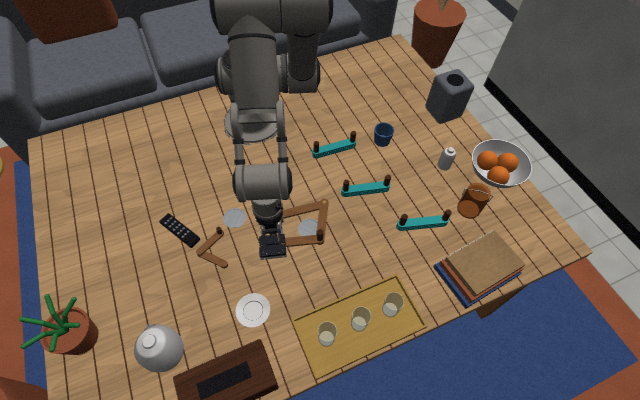

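The gripper sits over the end knob near (272,240), and the mid knob at (320,237) is undisturbed. I'll finish closing.

```bash
python3 -m inch '0 0 0 0 0.1;0 0 0 0 0.1;0 0 0 0 0.1;0 0 0 0 0.1;0 0 0 0 0.1;0 0 0 0 0.1'
python3 -c "
from h import *;o,R=st()
M=np.array([576,23.9]);g=(o['tool_pos']+.159*R[:,0])[:2]*1000
print('rad',np.hypot(*(g-M)))
c=np.array([534.3,-111.3])
a=-1.8705-np.linspace(0,1.8,19);P=M+140*np.c_[np.cos(a),np.sin(a)]
print(P[0]);print(np.diff(P,axis=0).round(1).tolist())"
```

```text
time: 3.67
tool_pos: [0.5339, -0.1117, 0.2177]
tool_rot: [-1.077, 1.571, -2.939]
contact_force: [-0.4, 0.6, -0.2]
opening: 0.0193
t 3.67 tcp [ 533.9 -111.7  217.7] grasp [ 533.9 -111.7   58.7] jaw -0.291 q [-0.35  0.6   1.69 -0.    0.86 -0.06] F [-0.4  0.6 -0.2] op 19.3
rad 141.98017251314852
[ 534.66680574 -109.85936248]
[[-13.1, 4.8], [-12.6, 6.1], [-11.9, 7.3], [-11.1, 8.5], [-10.2, 9.5], [-9.2, 10.5], [-8.1, 11.4], [-7.0, 12.1], [-5.7, 12.8], [-4.4, 13.3], [-3.1, 13.7], [-1.7, 13.9], [-0.3, 14.0], [1.1, 14.0], [2.5, 13.8], [3.9, 13.5], [5.2, 13.0], [6.4, 12.4]]
```

```bash
python3 -m inch '-6.6 2.2 0 -0.05 0.1;-6.5 2.6 0 -0.05 0.1;-12.6 6.1 0 -0.1 0.1;-11.9 7.3 0 -0.1 0.1;-11.1 8.5 0 -0.1 0.1;-10.2 9.5 0 -0.1 0.1;0 0 0 0 0.1'
python3 -c "
from h import *;o,R=st()
M=np.array([576,23.9]);g=(o['tool_pos']+.159*R[:,0])[:2]*1000-M
print('rad',np.hypot(*g),np.arctan2(g[1],g[0]))"
```

```text
time: 4.25
tool_pos: [0.4734, -0.0743, 0.2177]
tool_rot: [-1.132, 1.568, 2.786]
contact_force: [-2.1, -0.9, -0.3]
opening: 0.0194
t 4.25 tcp [473.4 -74.3 217.7] grasp [473.  -74.1  58.7] jaw -0.794 q [-0.32  0.51  1.88  0.    0.76  0.48] F [-2.1 -0.9 -0.3] op 19.4
rad 142.17599957095203 -2.380721798118596
```

```bash
python3 -m inch '-8.5 10.8 0 -0.1 0.1;-8.1 11.4 0 -0.1 0.1;-7 12.1 0 -0.1 0.1;-5.7 12.8 0 -0.1 0.1;-4.4 13.3 0 -0.1 0.1;-3.1 13.7 0 -0.1 0.1;0 0 0 0 0.1'
python3 -c "
from h import *;o,R=st()
M=np.array([576,23.9]);g=(o['tool_pos']+.159*R[:,0])[:2]*1000-M
print('rad',np.hypot(*g),np.arctan2(g[1],g[0]))"
```

```text
time: 4.83
tool_pos: [0.4373, -0.0, 0.2176]
tool_rot: [-0.378, 1.568, 2.944]
contact_force: [-4.5, -0.3, 1.2]
opening: 0.0192
t 4.83 tcp [437.3  -0.  217.6] grasp [4.369e+02 1.000e-01 5.860e+01] jaw -1.391 q [-0.18  0.45  1.99  0.    0.7   1.21] F [-4.5 -0.3  1.2] op 19.2
rad 141.15917618069915 -2.9720856251059313
```

```bash
python3 -m inch '-1.2 13.9 0 -0.1 0.1;-0.3 14 0 -0.1 0.1;1.1 14 0 -0.1 0.1;2.5 13.8 0 -0.1 0.1;3.9 13.5 0 -0.1 0.1;5.2 13 0 -0.1 0.1;5 10 0 -0.08 0.1;0 0 0 0 0.1'
python3 -m inch '0 0 0 0 0.1;0 0 0 0 0.1'
python3 -c "
from h import *;o,R=st()
import cv2
for n in ('scene','top'):cv2.imwrite('pics/%s2.png'%n,cams.read_camera(n)['color'][:,:,::-1])
M=np.array([576,23.9]);g=(o['tool_pos']+.159*R[:,0])[:2]*1000-M
print('rad',np.hypot(*g),np.arctan2(g[1],g[0]))"
```

```text
time: 5.5
tool_pos: [0.4529, 0.0926, 0.2174]
tool_rot: [0.299, 1.563, 2.941]
contact_force: [-12.3, 7.1, 10.9]
opening: 0.0197
time: 5.67
tool_pos: [0.4524, 0.0916, 0.2174]
tool_rot: [0.334, 1.562, 2.98]
contact_force: [-13.3, 8.0, 10.3]
opening: 0.0193
t 5.67 tcp [452.4  91.6 217.4] grasp [451.1  91.8  58.4] jaw -2.066 q [0.03 0.49 1.92 0.   0.74 2.1 ] F [-13.3   8.   10.3] op 19.3
rad 142.1749259061135 2.6436230855042986
```

View pics/scene2.png

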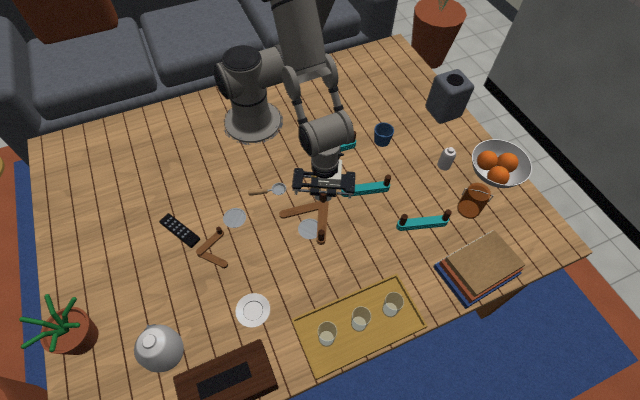

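```bash
python3 - <<'E'
import cv2
from h import *
a=cv2.imread("pics/top2.png")[130:240,240:420]; cv2.imwrite("pics/tz2.png",cv2.resize(a,None,fx=4,fy=4,interpolation=cv2.INTER_CUBIC))
a=cv2.imread("pics/scene2.png")[150:260,260:400]; cv2.imwrite("pics/sz2.png",cv2.resize(a,None,fx=5,fy=5,interpolation=cv2.INTER_CUBIC))
E
```

```text
(no output)
```

View pics/tz2.png

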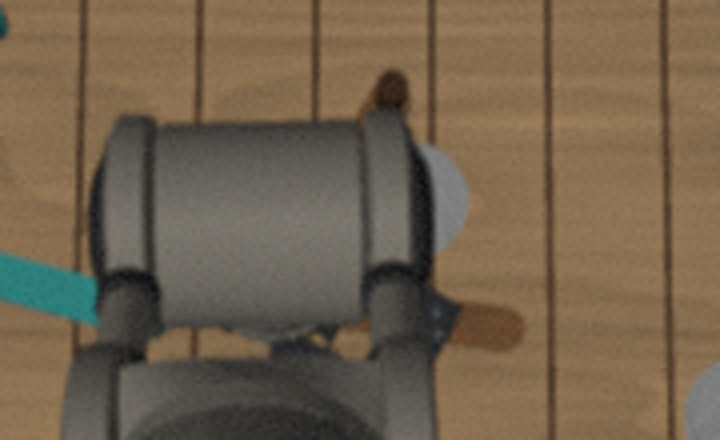

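View pics/sz2.png

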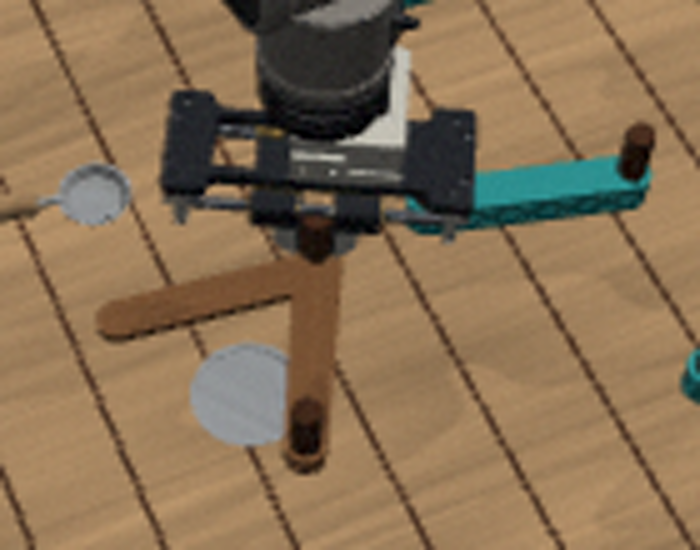

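```bash
python3 - <<'E'
from h import *
t=cams.read_camera("top")
for u,v in((276,208),(219,192)): print(ray(t,u,v,.06))
E
python3 -m inch '0 0 0 0 0.4;0 0 0 0 0.4;0 0 0 0 0.4;0 0 0 0 0.4'
python3 -c "
from h import *;st()"
```

```text
[0.44072309 0.17314174 0.06      ]
[0.47814928 0.3104087  0.06      ]
time: 6.15
tool_pos: [0.4551, 0.0905, 0.2178]
tool_rot: [-2.781, 1.57, -0.138]
contact_force: [0.3, -0.4, -0.6]
opening: 0.0361
t 6.15 tcp [455.1  90.5 217.8] grasp [455.3  90.5  58.8] jaw -2.07 q [ 0.03  0.49  1.92 -0.    0.74  2.1 ] F [ 0.3 -0.4 -0.6] op 36.1
```

```bash
python3 -m inch '0 0 15 0 0.4;0 0 25 0 0.4;0 0 30 0 0.4;0 0 30 0 0.5;10 -6 0 0.1 0.6;20 -11 0 0.1 0.7;20 -11 0 0.1 0.8;20 -11 0 0.1 0.8'
python3 -m inch '20 -11 0 0.1 0.8;20 -11 0 0.1 0.8;10 -5 0 0.1 0.8;0 0 0 0.1 0.8;0 0 0 0 0.8;0 0 0 0 0.8'
python3 -c "
from h import *;import cv2;st()
for n in ('scene','top'):
  c=cams.read_camera(n)['color'][:,:,::-1]
  cv2.imwrite('pics/%s3.png'%n,c)
a=cv2.imread('pics/scene3.png')[150:260,260:400]; cv2.imwrite('pics/sz3.png',cv2.resize(a,None,fx=5,fy=5,interpolation=cv2.INTER_CUBIC))
"
```

```text
time: 6.82
tool_pos: [0.5254, 0.0511, 0.3182]
tool_rot: [3.046, 1.569, -0.189]
contact_force: [0.3, 0.1, 0.7]
opening: 0.0655
time: 7.32
tool_pos: [0.5745, 0.0245, 0.3175]
tool_rot: [-0.039, 1.57, -2.883]
contact_force: [-0.5, -0.2, -0.3]
opening: 0.0736
t 7.32 tcp [574.5  24.5 317.5] grasp [574.4  24.5 158.5] jaw -1.274 q [-0.09  0.51  1.51 -0.    1.12  1.18] F [-0.5 -0.2 -0.3] op 73.6
```

View pics/sz3.png

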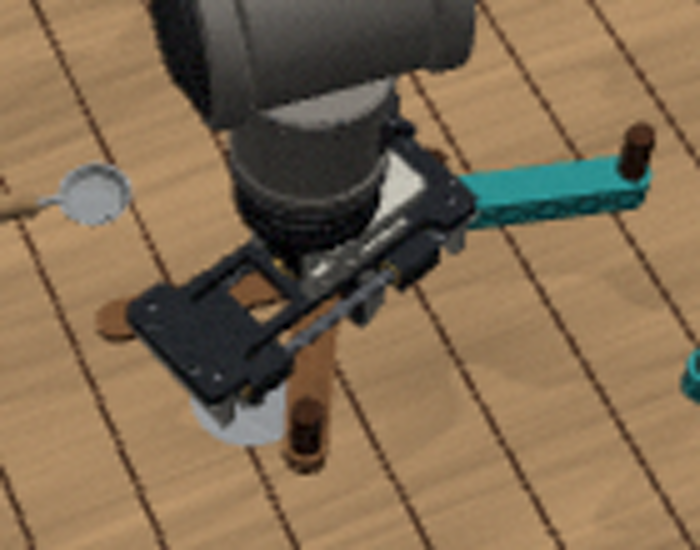

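View pics/top3.png

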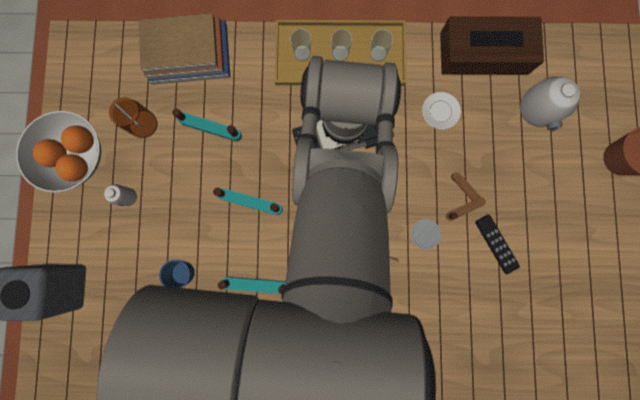

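The scene crop shows the mid knob at (306,428), about full-frame (320.8,235.2), so it has shifted roughly 1 px. The top view is blocked by the arm.

```bash
python3 - <<'E'
from h import *
s=cams.read_camera("scene");print(ray(s,320.8,235.2,.052),ray(s,319.6,234.6,.052))
O=np.array([454.5,94.7]);a=np.linspace(-.508,-1.688,13);P=O+140*np.c_[np.cos(a),np.sin(a)]
print(P[[0,-1]],np.diff(P,axis=0).round(1).tolist(),np.diff(a)[0])
E
```

```text
[0.57930778 0.02683503 0.052     ] [0.57596188 0.0243059  0.052     ]
[[576.82067624  26.59969043]
 [438.12902643 -44.33953116]] [[-7.3, -11.7], [-8.4, -10.9], [-9.4, -10.0], [-10.4, -9.1], [-11.2, -8.0], [-11.9, -6.9], [-12.5, -5.7], [-13.0, -4.4], [-13.4, -3.1], [-13.6, -1.8], [-13.8, -0.4], [-13.7, 0.9]] -0.09833333333333338
```

Descend to (577,26), TCP z 217, and grip.

```bash
python3 -m inch '2.5 1.5 -20 0 0.8;0 0 -30 0 0.8;0 0 -30 0 0.8;0 0 -20 0 0.8;0 0 0 0 0.6;0 0 0 0 0.4;0 0 0 0 0.2;0 0 0 0 0.1'
python3 -m inch '0 0 0 0 0.1;0 0 0 0 0.1;0 0 0 0 0.1;0 0 0 0 0.1;0 0 0 0 0.1;0 0 0 0 0.1;0 0 0 0 0.1' 30
python3 -c "
from h import *;st()"
```

```text
time: 8.13
tool_pos: [0.5775, 0.0264, 0.2197]
tool_rot: [2.728, 1.567, -0.114]
contact_force: [-0.1, -0.5, 0.2]
opening: 0.0512
time: 8.72
tool_pos: [0.5766, 0.0266, 0.2179]
tool_rot: [-0.696, 1.57, 2.746]
contact_force: [-3.2, 2.8, 4.7]
opening: 0.0192
t 8.72 tcp [576.6  26.6 217.9] grasp [576.5  26.7  59. ] jaw -1.271 q [-0.09  0.64  1.6   0.    0.91  1.18] F [-3.2  2.8  4.7] op 19.2
```

```bash
python3 -m inch '-3.5 -6 0 -0.05 0.1;-3.8 -5.7 0 -0.05 0.1;-8.4 -10.9 0 -0.1 0.1;-9.4 -10 0 -0.1 0.1;-10.4 -9.1 0 -0.1 0.1;-11.2 -8 0 -0.1 0.1;0 0 0 0 0.1'
python3 -c "
from h import *;o,R=st()
g=(o['tool_pos']+.159*R[:,0])[:2]*1000-[454.5,94.7]
print('rad',np.hypot(*g),np.arctan2(g[1],g[0]))"
```

```text
time: 9.3
tool_pos: [0.5284, -0.0238, 0.2179]
tool_rot: [-0.065, 1.568, 2.87]
contact_force: [-6.7, 3.9, 5.0]
opening: 0.0191
t 9.3 tcp [528.4 -23.8 217.9] grasp [527.9 -23.7  58.9] jaw -1.777 q [-0.19  0.57  1.74  0.    0.83  1.59] F [-6.7  3.9  5. ] op 19.1
rad 139.30934258831732 -1.0156926522664464
```

```bash
python3 -m inch '-11.5 -6.9 0 -0.1 0.1;-12.5 -5.7 0 -0.1 0.1;-13 -4.4 0 -0.1 0.1;-13.4 -3.1 0 -0.1 0.1;-13.6 -1.8 0 -0.1 0.1;-13.8 -0.4 0 -0.1 0.1;-10 0.7 0 -0.07 0.1;0 0 0 0 0.1'
python3 -m inch '0 0 0 0 0.1;0 0 0 0 0.1'
python3 -c "
from h import *;o,R=st()
g=(o['tool_pos']+.159*R[:,0])[:2]*1000-[454.5,94.7]
print('rad',np.hypot(*g),np.arctan2(g[1],g[0]))"
```

```text
time: 9.97
tool_pos: [0.4406, -0.0438, 0.2179]
tool_rot: [0.131, 1.568, 2.398]
contact_force: [-2.3, 10.6, 5.7]
opening: 0.0192
time: 10.13
tool_pos: [0.4415, -0.0439, 0.2178]
tool_rot: [0.151, 1.568, 2.422]
contact_force: [-4.0, 10.1, 6.3]
opening: 0.0192
t 10.13 tcp [441.5 -43.9 217.8] grasp [441.2 -43.6  58.8] jaw -2.441 q [-0.27  0.46  1.97  0.    0.71  2.17] F [-4.  10.1  6.3] op 19.2
rad 138.90838026258103 -1.6668391731473682
```

```bash
python3 -m inch '0 0 0 0 0.4;0 0 0 0 0.4;0 0 0 0 0.4;0 0 0 0 0.4;0 0 15 0 0.4;0 0 25 0 0.4;0 0 30 0 0.4;0 0 30 0 0.4'
python3 -m inch '0 -35 0 0 0.4;0 -35 0 0 0.4;0 -35 0 0 0.4;0 -35 0 0 0.4;0 -35 10 0 0.4;0 -35 10 0 0.4;0 -30 10 0 0.4;0 0 0 0 0.4'
python3 -c "
from h import *;import cv2;st()
for n in ('scene','top'):
  c=cams.read_camera(n)['color'][:,:,::-1]
  cv2.imwrite('pics/%s4.png'%n,c)
a=cv2.imread('pics/scene4.png')[170:260,250:370]; b=cv2.imread('pics/top4.png')[150:240,290:410]; cv2.imwrite('pics/z4.png',cv2.resize(cv2.vconcat([a,b]),None,fx=3.3,fy=3.3,interpolation=cv2.INTER_CUBIC))
"
```

```text
time: 10.8
tool_pos: [0.4422, -0.0452, 0.3185]
tool_rot: [0.779, 1.569, 3.05]
contact_force: [0.5, -0.8, 0.5]
opening: 0.0368
time: 11.47
tool_pos: [0.4424, -0.2903, 0.3494]
tool_rot: [3.023, 1.564, -0.993]
contact_force: [-0.0, -0.7, 0.4]
opening: 0.037
t 11.47 tcp [ 442.4 -290.3  349.4] grasp [ 443.  -291.2  190.4] jaw -2.445 q [-0.73  0.4   1.6  -0.    1.14  1.72] F [-0.  -0.7  0.4] op 37.0
```

View pics/z4.png

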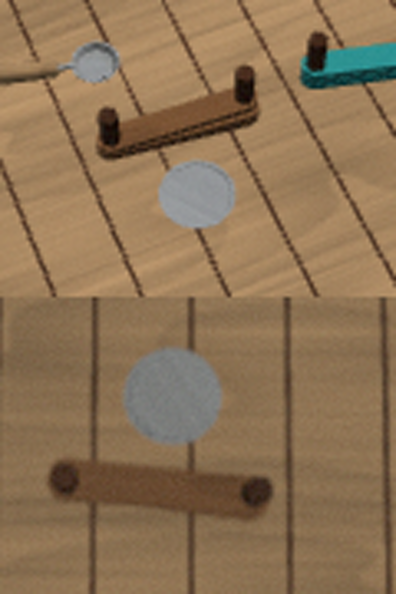

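View pics/scene4.png

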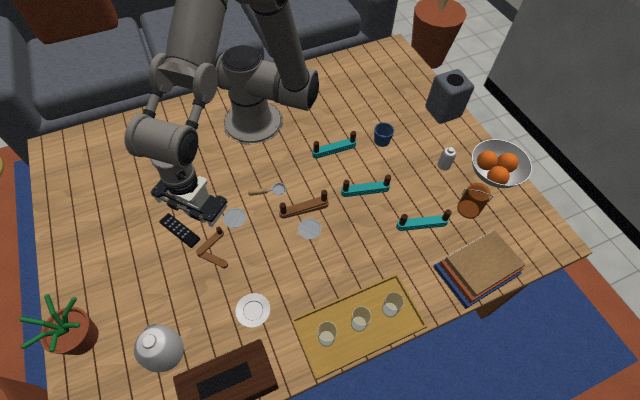

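The trivet is one narrow stack. In the top view its knobs are near (309,204.5) and (367,208.5), and the small trivet is unmoved at about (212,247) in the scene view. I'll check the numbers.

```bash
python3 - <<'E'
from h import *
t=cams.read_camera("top")
O=np.array([.4545,.0947]);E=ray(t,309.05,204.45,.052)[:2];M=ray(t,367.25,208.45,.052)[:2]
x=np.array([.4375,-.0468])-O;x/=np.linalg.norm(x);y=np.array([-x[1],x[0]])
print("end dist",np.linalg.norm(E-O),"mid x,y",(M-O)@x,(M-O)@y)
E
```

```text
end dist 0.003989831051592106 mid x,y 0.1403096056212909 0.004136329978720689
```

Every measurement is well inside its limit and the arm is clear, so I'm handing in.

```bash
python3 -c "
from cell import workorder,readout
print(workorder.hand_in());print(readout.observe()['time'])"
```

```text
the job is handed in; nothing more can be done
None
the job is handed in; nothing more can be done
```

The long trivet is folded fully shut, and I handed the job in at about 12 s. I gripped the end knob and swung the end slat back over the middle slat while that still stood open. Then I let go, gripped the middle knob, and swung both together over the base.

- **First fold:** the end knob stopped about 4–5 mm from the first pivot, held for more than 0.2 s. The middle knob drifted about 3–4 mm by camera as the end slat came against its stop; the middle slat still stood well open.
- **Final state, by the top camera:** the end knob is about 4 mm from the first pivot. The middle knob is about 140 mm along the base and about 4 mm off its centre line. Both are well inside the 28 mm limits.
- **Forces:** the force readings I checked reached about 20 N at most, while the end slat was held against its stop. The gripper was clear of everything at hand-in.
- **Small trivet:** it looked unmoved in the last scene picture; I judged this by eye rather than measuring it. I did not aim the gripper at the turquoise look-alikes, and the pictures show no sign they were moved.

No check failed or disagreed; hand-in reported no verdict.

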